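# Box up the belt pulleys by size

### The arm

A 6-joint arm with a two-finger parallel gripper is mounted at the origin on the work surface. World frame = base frame: x ahead of the robot, y to its left, z up, the work surface at z = 0. Lengths are in m, angles in rad, forces in N, time in s.
With the tool pointing down it reaches from about 0.3 to 0.85 m from the base axis. Payload 5.4 kg.
Tool frame: the origin (TCP) lies midway between the tips of the shut fingers; the grasp point (between the pads) lies 19 mm behind it; z points along the fingers, y is the line along which they close (so a half turn about z gives the same grasp; the last joint's range is limited). The gripper opens to 85 mm and grips with 20 to 120 N. Pads are 22 mm wide; open, the fingers measure 114 mm over their backs; the gripper's body (76 mm by 85 mm) begins 54 mm behind the grasp point. The pads swing forward as they close: fully open they stand 13 mm farther back than shut.
Start: joints at [-1.513, 0.158, 1.597, -0, 1.386, -0.21], TCP at [0.152, -0.554, 0.231] pointing down, gripper open.
Joint ranges: [-2.91, 2.91], [-0.94, 2.29], [0.18, 2.7], [-1.29, 4.43], [0.17, 2.64], [-3, 3]. Speed limits (rad/s): [2.57, 2.57, 3.14, 3.14, 3.14, 3.14].

### API

Orientations are given as a unit quaternion [w, x, y, z].
In Python, from cell import state, get_image, camera_info, sign_off gives the robot as it stands.
- The arm moves only by the shell command python3 -m crank 'ROWS' [OPENING] [FORCE]. ROWS is JSON, a list of rows, each a list of 6 numbers: the shift along the world's x, y, z each as a share of 300 mm, from -1 to 1, then the turn, a rotation vector about the world's x, y, z each as a share of 4 degrees, from -1 to 1. In form: [[x, y, z, wx, wy, wz], ...]. A call has 1 to 20 rows; each row shifts and turns the commanded pose from where the row before left it; what a row does not reach is not made up. A row lasts 1/8 s, in which the tool goes at most 62.5 mm and 10.7 degrees, less where a joint would pass 70% of its speed; a pose out of reach is approached as far as the arm can. A call with a number of a shift or a turn outside -1 to 1 is refused whole. A call with a gripper value outside its range is refused whole. OPENING is the opening, from -1 (shut) to 1 (fully open), set as the call begins (- or left out, the last holds). The fingers move at their own pace and stop on an object; FORCE is the grip in N (left out, the last holds). Time passes only in rows, so rows that do not move let the fingers close. It gives the time, the measured TCP pose, the force, the opening and the grip force at its end, in the units of the state.
- state(): the state, without advancing time (a new reading comes with each control period).
- get_image(name): name is "scene" or "top" or "wrist"; returns the picture (420x560x3 uint8, red, green, blue); there is no depth.
- camera_info(name): a dict with "intrinsics" (3x3 intrinsics, pixels), "camera_from_world" (4x4, takes a point from world to camera coordinates). Camera axes: x right, y down, z forward; pixel columns grow to the right and rows downward; lengths in m; the calibration is good to about 2 mm. A picture is of the moment at which its call begins: read the wrist's pose just before it. camera_info takes no time and is no camera call; for the wrist camera it gives the pose at the moment of the call.
- sign_off(): hands the job in; it is judged then, once.
The state is a dict: "clock": time; "joint_pos": joint angles; "qvel": joint speeds; "effort": joint torques, N m; "tool_pos": TCP position; "eef_rot": TCP orientation; "wrist_force": force on the tool from outside, world axes, zero at the start; "ft_torque": the same for the moment, N m; "opening": finger opening in m; "grasp_force": force on a finger pad.
Only numpy, scipy, OpenCV 4.12 (cv2) and the standard library are available. Lean on these libraries where they do the work, as an engineer would, in place of code of your own. Each camera call takes 0.05 s, during which the arm holds its last target. There are 200 camera calls.

### The job

Pick out the four aluminium belt pulleys on the packing bench and put each in the open carton base made for its size, the largest pulley in the largest carton and so on down to the smallest, lying flat on the carton's floor with the hub up, ready for the lids. Set them down, do not drop them, and leave the dark sprocket and the shaft coupling where they are.

Things in the scene. Friction and masses are not known exactly. Their poses are not given: they have to be found in the camera images.
- pulley_a_mid (a point): largest of four loose V-belt pulleys, bright aluminium, standing hub up: a round rim 102 mm in diameter and 18 mm high with a belt groove round it, and above it a plain round hub 42 mm in diameter that rises a further 36 mm (54 mm over all), with a dark bore in its top. Grip it by the hub. This point lies on the axis, half-way up, 27 mm above the underside; z points up along the axis. Weight under 0.6 kg.
- pulley_b_mid (a point): second largest of four loose V-belt pulleys, bright aluminium, standing hub up: a round rim 84 mm in diameter and 18 mm high with a belt groove round it, and above it a plain round hub 38 mm in diameter that rises a further 36 mm (54 mm over all), with a dark bore in its top. Grip it by the hub. This point lies on the axis, half-way up, 27 mm above the underside; z points up along the axis. Weight under 0.6 kg.
- pulley_c_mid (a point): second smallest of four loose V-belt pulleys, bright aluminium, standing hub up: a round rim 66 mm in diameter and 18 mm high with a belt groove round it, and above it a plain round hub 34 mm in diameter that rises a further 36 mm (54 mm over all), with a dark bore in its top. Grip it by the hub. This point lies on the axis, half-way up, 27 mm above the underside; z points up along the axis. Weight under 0.6 kg.
- pulley_d_mid (a point): smallest of four loose V-belt pulleys, bright aluminium, standing hub up: a round rim 48 mm in diameter and 18 mm high with a belt groove round it, and above it a plain round hub 30 mm in diameter that rises a further 36 mm (54 mm over all), with a dark bore in its top. Grip it by the hub. This point lies on the axis, half-way up, 27 mm above the underside; z points up along the axis. Weight under 0.6 kg.
- carton_a: largest of four open square carton bases of brown board lined with white paper, fixed to the bench: inside 119 x 119 mm (outside 124 x 124 mm), walls 2.5 mm thick, rim 20 mm above the bench, inner floor about 3 mm above the bench. Made for the 102 mm pulley. Origin: centre of the underside, on the bench; x and y along the walls, z up.
- carton_b: second largest of four open square carton bases of brown board lined with white paper, fixed to the bench: inside 101 x 101 mm (outside 106 x 106 mm), walls 2.5 mm thick, rim 20 mm above the bench, inner floor about 3 mm above the bench. Made for the 84 mm pulley. Origin: centre of the underside, on the bench; x and y along the walls, z up.
- carton_c: second smallest of four open square carton bases of brown board lined with white paper, fixed to the bench: inside 83 x 83 mm (outside 88 x 88 mm), walls 2.5 mm thick, rim 20 mm above the bench, inner floor about 3 mm above the bench. Made for the 66 mm pulley. Origin: centre of the underside, on the bench; x and y along the walls, z up.
- carton_d: smallest of four open square carton bases of brown board lined with white paper, fixed to the bench: inside 65 x 65 mm (outside 70 x 70 mm), walls 2.5 mm thick, rim 20 mm above the bench, inner floor about 3 mm above the bench. Made for the 48 mm pulley. Origin: centre of the underside, on the bench; x and y along the walls, z up.
- sprocket_mid (a point): bystander: loose dark steel chain sprocket, toothed plate 79 mm across and 7 mm high with a 45 mm hub, 28 mm high over all. The point lies on its axis, 14 mm up.
- coupling_mid (a point): bystander: loose grey shaft-coupling half, 55 mm in diameter and 38 mm high, three jaws on top round a red insert. The point lies on its axis, 19 mm up.
Not all that is in view belongs to the job. What is shaped like the carton_a but pink or purple is not meant.

How it is judged:
By the outcome, as a careful person would: the job done as asked, in the order asked, and still so for the second after the job is handed in, with the robot touching nothing.
It also fails if it takes over 102 s, if anything falls off the work surface, if the arm or the gripper's body presses on something with over 40 N, if the wrist force passes 120 N, or if a joint passes its speed limit or range.

## Working session

There is one attempt and no reset: what is moved stays moved. The work goes in short steps, Python scripts to look and compute and a shell command to move; the robot and the scene stay as the last step left them, time stands still between calls to the robot, and variables do not carry over. Pictures are saved under pics/ and viewed, at most 14 in all, crops included, and the job is handed in when it is done.

```bash
mkdir -p pics; ls; python3 - <<'E'
from cell import *
import cv2
for n in ("top","scene"):
    cv2.imwrite(f"pics/{n}0.png",get_image(n)[:,:,::-1])
    c=camera_info(n);print(n,c)
s=state();print(s)
E
```

```text
pics
top {'intrinsics': array([[495.03134693,   0.        , 275.57901029],
       [  0.        , 495.03134693, 206.7451349 ],
       [  0.        ,   0.        ,   1.        ]]), 'camera_from_world': array([[ 0.00652945, -0.99997242, -0.00353893, -0.0023572 ],
       [-0.99253228, -0.0060497 , -0.12183217,  0.40866249],
       [ 0.1218074 ,  0.004308  , -0.99254441,  1.41069213],
       [ 0.        ,  0.        ,  0.        ,  1.        ]])}
scene {'intrinsics': array([[397.33795331,   0.        , 279.40890183],
       [  0.        , 397.33795331, 205.34804305],
       [  0.        ,   0.        ,   1.        ]]), 'camera_from_world': array([[ 0.80152784,  0.59793941, -0.00464619, -0.33265461],
       [ 0.43669522, -0.59065522, -0.67854528, -0.13714441],
       [-0.40847326,  0.54184396, -0.73454389,  1.22874038],
       [ 0.        ,  0.        ,  0.        ,  1.        ]])}
{'clock': 0.1, 'joint_pos': array([-1.51311364e+00,  1.59013542e-01,  1.59812497e+00,  1.90675496e-05,
        1.38622586e+00, -2.10105565e-01]), 'qvel': array([-3.06527278e-04, -1.93521868e-03, -2.40478975e-03,  7.97582545e-04,
       -2.58455287e-03, -8.81577218e-05]), 'effort': array([-8.45779814e-04, -3.96991110e+01, -3.32338500e+01, -3.43710253e-04,
        4.21305274e-03, -1.04082648e-05]), 'tool_pos': array([ 0.1520939 , -0.55394318,  0.23039057]), 'eef_rot': array([-8.82574161e-04,  9.91049411e-01,  1.33492624e-01,  7.67903419e-05]), 'wrist_force': array([ 0.96887772, -0.04299317,  0.92838525]), 'ft_torque': array([ 0.00193573,  0.01043779, -0.02056272]), 'grasp_force': 0.0, 'opening': 0.0855881532240882}
```

```bash
python3 - <<'E'
import cv2
im=cv2.imread("pics/top0.png");cv2.imwrite("pics/top0b.png",cv2.resize(im,(800,600),interpolation=cv2.INTER_CUBIC))
E
```

```text
(no output)
```

View pics/top0b.png

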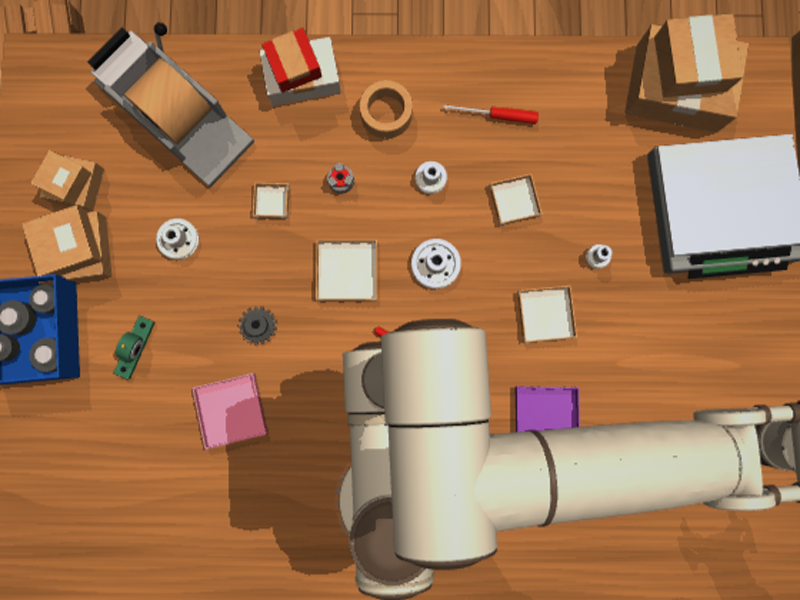

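View pics/scene0.png

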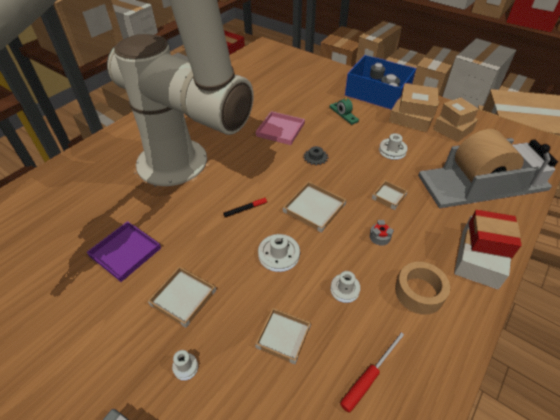

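The top view (800x600 enlargement) shows these things:
- **Pulleys:** a at (436,264), b at (178,239), c at (430,177), d at (599,256).
- **Cartons:** a at (347,271), b at (546,315), c at (515,200), d at (270,201).
- **Lookalikes to avoid:** sprocket (257,325), coupling (340,178), pink tray (230,411), purple tray (547,410), tape ring (386,108), parts in the blue bin (14,316), and a small red/black pen near (380,331).

I'll measure the positions and check them with an overlay.

```bash
cat > h.py <<'E'
import numpy as np, cv2
from cell import *
from scipy.optimize import minimize
def proj(c,P):
    P=np.atleast_2d(P); T=c["camera_from_world"]; q=(P@T[:3,:3].T+T[:3,3])@c["intrinsics"].T
    return q[:,:2]/q[:,2:]
def back(c,uv,z):
    T=c["camera_from_world"];R=T[:3,:3];o=-R.T@T[:3,3]
    d=R.T@np.linalg.inv(c["intrinsics"])@np.r_[uv,1]
    return (o+d*(z-o[2])/d[2])
t=np.linspace(0,2*np.pi,60)
def circ(x,y,z,r): return np.c_[x+r*np.cos(t),y+r*np.sin(t),0*t+z]
DIAM=dict(a=(.102,.042),b=(.084,.038),c=(.066,.034),d=(.048,.030))
SIDE=dict(a=.119,b=.101,c=.083,d=.065)
def sil(c,x,y,k,z0=0):
    D,h=DIAM[k]
    H=[cv2.convexHull(proj(c,np.r_[circ(x,y,z0+a,r),circ(x,y,z0+b,r)]).astype(np.float32)) for a,b,r in((0,.018,D/2),(.018,.054,h/2))]
    return H
E
cat > m.py <<'E'
from h import *
im=cv2.imread("pics/top0.png");c=camera_info("top");hsv=cv2.cvtColor(im,cv2.COLOR_BGR2HSV)
P=dict(a=(436,264),b=(178,239),c=(430,177),d=(599,256));C=dict(a=(347,271),b=(546,315),c=(515,200),d=(270,201))
S=8;tiles=[]
def tile(u,v,polys):
    o=np.round([u-28,v-28]).astype(int);w=cv2.resize(im[o[1]:o[1]+56,o[0]:o[0]+56],None,fx=3.5,fy=3.5,interpolation=cv2.INTER_CUBIC)
    for p in polys: cv2.polylines(w,[np.int32(((p-o+.5)*3.5).round()).reshape(-1,1,2)],True,(0,0,255),1)
    return w
for k,(u,v) in P.items():
    u*=.7;v*=.7;o=np.round([u-28,v-28]).astype(int);w=hsv[o[1]:o[1]+56,o[0]:o[0]+56]
    m=((w[...,1]<70)&(w[...,2]>60)).astype(np.uint8)
    n,l,st,_=cv2.connectedComponentsWithStats(m);m=(l==1+np.argmax(st[1:,4])).astype(np.uint8)
    cn=cv2.findContours(m,0,1)[0][0];m[:]=0;cv2.drawContours(m,[cn],-1,1,-1)
    def cost(q):
        r=np.zeros((56*S,56*S),np.uint8)
        for H in sil(c,*q,k): cv2.fillPoly(r,[np.int32(((H.reshape(-1,2)-o+.5)*S).round()).reshape(-1,1,2)],1)
        return np.abs(cv2.resize(r.astype(np.float32),(56,56),interpolation=cv2.INTER_AREA)-m).sum()
    g=back(c,(u,v),.02)[:2]
    r=minimize(cost,g,method="Nelder-Mead",options=dict(initial_simplex=g+np.array([[0,0],[.008,0],[0,.008]])))
    print("pulley",k,r.x.round(4),r.fun,m.sum(),"R",np.hypot(*r.x).round(3));tiles.append(tile(u,v,[h.reshape(-1,2) for h in sil(c,*r.x,k)]+[proj(c,circ(*r.x,.054,DIAM[k][1]/2))]))
for k,(u,v) in C.items():
    u*=.7;v*=.7;o=np.round([u-28,v-28]).astype(int);w=hsv[o[1]:o[1]+56,o[0]:o[0]+56]
    m=((w[...,1]<85)&(w[...,2]>110)).astype(np.uint8)
    n,l,st,_=cv2.connectedComponentsWithStats(m);m=(l==l[28,28]).astype(np.uint8)
    cn=max(cv2.findContours(m,0,1)[0],key=len).reshape(-1,2)+o
    W=np.float32([back(c,p,.02)[:2] for p in cn])
    (x,y),(a,b),th=cv2.minAreaRect(W*1000);th=(th+45)%90-45
    s=SIDE[k]/2;R=np.array([[np.cos(np.radians(th)),-np.sin(np.radians(th))],[np.sin(np.radians(th)),np.cos(np.radians(th))]])
    q=np.array([[-s,-s],[s,-s],[s,s],[-s,s]])@R.T+[x/1000,y/1000]
    print("carton",k,round(x/1000,4),round(y/1000,4),"size",round(a),round(b),"yaw",round(th,1));tiles.append(tile(u,v,[proj(c,np.c_[q,[.02]*4])]))
cv2.imwrite("pics/ov.png",np.vstack([np.hstack(tiles[:4]),np.hstack(tiles[4:])]))
E
python3 m.py
```

```text
pulley a [ 0.4785 -0.0851] 29.0 952 R 0.486
pulley b [0.5272 0.4515] 29.625 665 R 0.694
pulley c [ 0.6619 -0.0751] 23.375 392 R 0.666
pulley d [ 0.4959 -0.4207] 18.125 235 R 0.65
carton a 0.4612 0.0976 size 112 115 yaw 0.3
carton b 0.3726 -0.3097 size 100 97 yaw 5.3
carton c 0.6118 -0.2492 size 79 79 yaw 13.5
carton d 0.606 0.2566 size 62 61 yaw -4.5
```

View pics/ov.png

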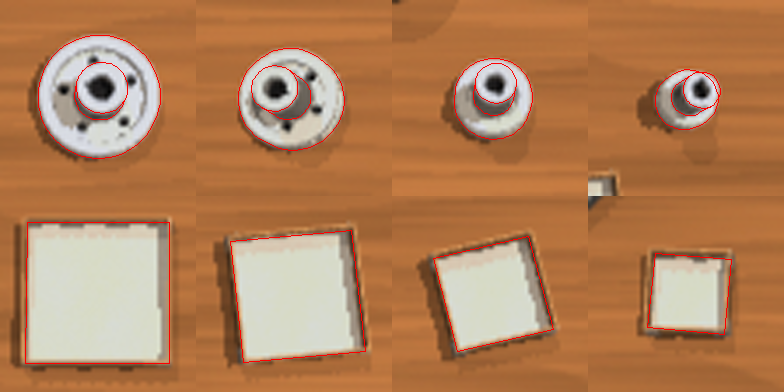

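The overlay matches all four pulley silhouettes and all four carton rims, and the sizes agree with the description. My choices are confirmed. I'll work from a to d, starting above pulley a.

```bash
python3 -m crank '[[0.09,0.13,-0.03,0,0,0],[0.09,0.13,-0.03,0,0,0],[0.09,0.13,-0.03,0,0,0],[0.09,0.13,-0.03,0,0,0],[0.09,0.13,-0.03,0,0,0],[0.09,0.13,-0.03,0,0,0],[0.09,0.13,-0.03,0,0,0],[0.09,0.13,-0.03,0,0,0],[0.09,0.13,-0.03,0,0,0],[0.09,0.13,-0.03,0,0,0],[0.09,0.13,-0.03,0,0,0],[0.09,0.13,-0.03,0,0,0],[0,0,0,0,0,0],[0,0,0,0,0,0]]' 1 60
python3 - <<'E'
from h import *
im=get_image("wrist")[:,:,::-1].copy();c=camera_info("wrist")
for p in sil(c,.4785,-.0851,"a")+[proj(c,circ(.4785,-.0851,.054,.021))]: cv2.polylines(im,[np.int32(p).reshape(-1,1,2)],True,(0,0,255),1)
cv2.imwrite("pics/w1.png",im)
E
```

```text
clock: 1.85
tool_pos: [0.4758, -0.0866, 0.123]
eef_rot: [-0.0, 0.991, 0.134, -0.0]
wrist_force: [-0.6, 0.6, 0.0]
opening: 0.0853
grasp_force: 0.0
```

View pics/w1.png

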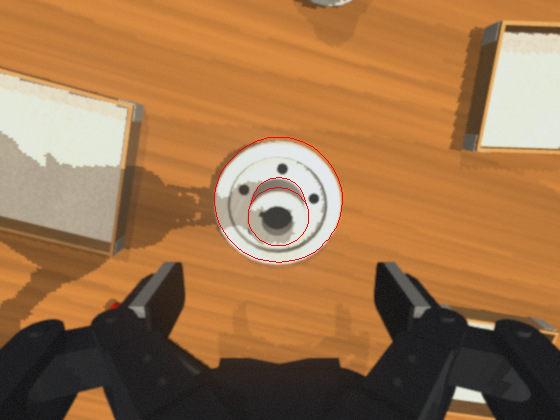

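The wrist view confirms pulley a: its outline overlays to about 1 mm, with the hub top near (277,217). I'll descend and grip.

```bash
python3 -m crank '[[0.009,0.005,-0.084,0,0,0],[0,0,-0.084,0,0,0],[0,0,-0.084,0,0,0],[0,0,-0.084,0,0,0],[0,0,0,0,0,0],[0,0,0,0,0,0]]' 1 60
python3 -m crank '[[0,0,0,0,0,0],[0,0,0,0,0,0],[0,0,0,0,0,0],[0,0,0,0,0,0],[0,0,0,0,0,0],[0,0,0,0,0,0],[0,0,0,0,0,0],[0,0,0,0,0,0]]' -1 60
```

```text
clock: 2.65
tool_pos: [0.4794, -0.086, 0.0236]
eef_rot: [0.0, 0.991, 0.133, 0.001]
wrist_force: [0.1, -0.3, 0.8]
opening: 0.0854
grasp_force: 0.0
clock: 3.65
tool_pos: [0.4795, -0.085, 0.0235]
eef_rot: [0.0, 0.991, 0.134, 0.0]
wrist_force: [-1.6, 1.0, 5.7]
opening: 0.0402
grasp_force: 60.9
```

```bash
python3 -m crank '[[0,0,0.04,0,0,0],[0,0,0.07,0,0,0],[0,0,0.08,0,0,0],[0,0,0.08,0,0,0],[-0.01,0.05,0,0,0,0],[-0.01,0.11,0,0,0,0],[-0.01,0.15,0,0,0,0],[-0.01,0.15,0,0,0,0],[-0.01,0.1,0,0,0,0],[-0.01,0.05,0,0,0,0],[0,0,0,0,0,0],[0,0,0,0,0,0],[0,0,0,0,0,0]]'
python3 - <<'E'
from h import *
im=get_image("wrist")[:,:,::-1].copy();c=camera_info("wrist");p=state()["tool_pos"]
for q in sil(c,p[0],p[1],"a",p[2]-.0235): cv2.polylines(im,[np.int32(q).reshape(-1,1,2)],True,(0,0,255),1)
s=SIDE["a"]/2
cv2.polylines(im,[np.int32(proj(c,np.array([[-s,-s,0],[s,-s,0],[s,s,0],[-s,s,0]])+[.4612,.0976,.02])).reshape(-1,1,2)],True,(255,0,0),1)
cv2.imwrite("pics/w2.png",im)
E
```

```text
clock: 5.28
tool_pos: [0.461, 0.0971, 0.1035]
eef_rot: [0.0, 0.991, 0.133, -0.0]
wrist_force: [0.7, -0.1, -5.4]
opening: 0.0406
grasp_force: 61.8
```

View pics/w2.png

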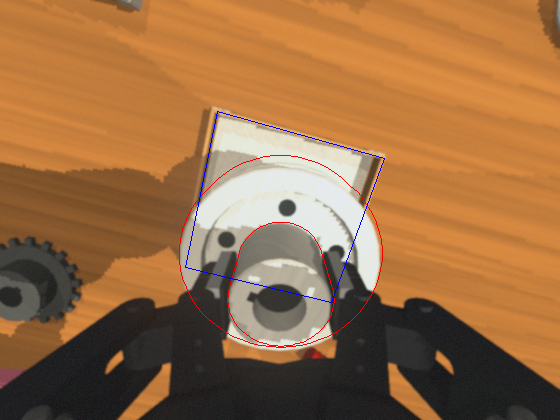

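The wrist view shows pulley a held over carton a. The far rim edge is at row 167, but the model predicts 155, so the pulley may be tilted in the grip. I'll fit the tilt.

```bash
cat > tilt.py <<'E'
from h import *
import sys
from scipy.optimize import least_squares
from scipy.spatial.transform import Rotation as Ro
def fit(c,s,k,uv):
    D=DIAM[k][0]/2; w=np.roll(s["eef_rot"],-1); Y=Ro.from_quat(w).as_matrix()[:,1]
    p=s["tool_pos"]; tt=np.linspace(0,2*np.pi,400)
    def pts(q):
        R=Ro.from_rotvec(Y*q[3]).as_matrix()
        L=np.c_[D*np.cos(tt),D*np.sin(tt),0*tt+.018]@R.T
        return proj(c,L+p+q[:3]-[0,0,.0235])
    def res(q):
        P=pts(q);return np.r_[[np.linalg.norm(P-u,axis=1).min() for u in uv],np.array(q[:3])*[500,500,1000],q[3]*5]
    r=least_squares(res,[0,0,0,0.]);print("offset mm",(r.x[:3]*1000).round(1),"tilt deg about tool y",np.degrees(r.x[3]).round(1),"Y",Y.round(2),"rms",np.sqrt((r.fun[:-4]**2).mean()).round(2));return pts(r.x)
E
python3 - <<'E'
from tilt import *
c=camera_info("wrist");T=c["camera_from_world"];print("cam pos",-T[:3,:3].T@T[:3,3],"axis",T[2,:3])
im=get_image("wrist")[:,:,::-1].copy();g=cv2.cvtColor(im,cv2.COLOR_BGR2HSV)
m=((g[...,1]<70)&(g[...,2]>90))
for y in (200,220,240,260): print(y,np.where(m[y,150:420])[0][[0,-1]]+150)
cv2.imwrite("pics/w3.png",cv2.resize(im[150:360,160:400],(720,630))[:600])
E
```

```text
cam pos [0.52882683 0.11640189 0.24598776] axis [-0.26865748 -0.07241356 -0.96050999]
200 [201 357]
220 [189 369]
240 [182 376]
260 [180 379]
```

View pics/w3.png

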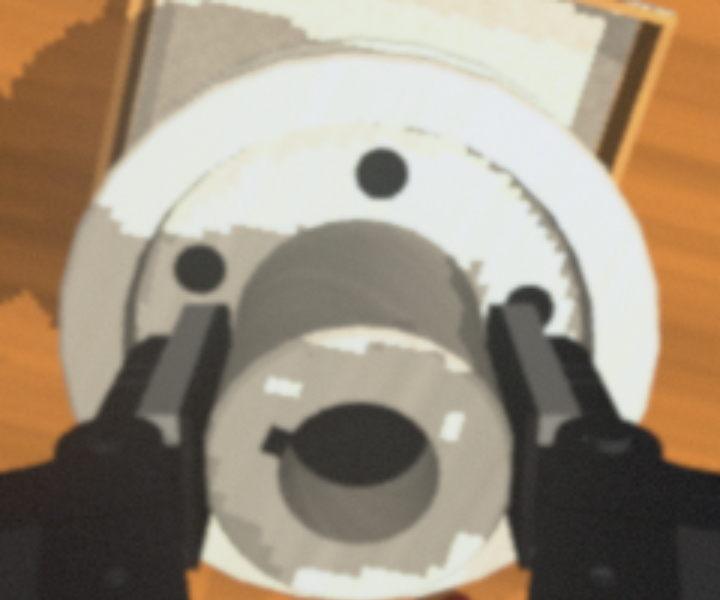

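```bash
python3 - <<'E'
from tilt import *
c=camera_info("wrist");s=state()
fit(c,s,"a",np.array([(285,168.3),(201,200),(357,200),(189,220),(369,220),(182,240),(376,240),(180,260),(379,260)],float))
E
```

```text
offset mm [-2.6  0.  -1.8] tilt deg about tool y 3.2 Y [ 0.26 -0.96  0.  ] rms 0.97
```

Tilt is only about 3° and the offset about 2.6 mm. I'll set it down gently with a small x correction.

```bash
python3 -m crank '[[0.006,0,-0.06,0,0,0],[0,0,-0.08,0,0,0],[0,0,-0.06,0,0,0],[0,0,-0.03,0,0,0],[0,0,0,0,0,0],[0,0,0,0,0,0]]'
python3 -m crank '[[0,0,-0.006,0,0,0],[0,0,-0.006,0,0,0],[0,0,-0.005,0,0,0],[0,0,0,0,0,0],[0,0,0,0,0,0]]'
```

```text
clock: 6.12
tool_pos: [0.4635, 0.0979, 0.0353]
eef_rot: [0.0, 0.991, 0.133, 0.001]
wrist_force: [-0.3, -0.5, -5.3]
opening: 0.0408
grasp_force: 61.8
clock: 6.75
tool_pos: [0.4626, 0.098, 0.0294]
eef_rot: [-0.0, 0.991, 0.133, 0.0]
wrist_force: [-0.0, -0.4, -4.8]
opening: 0.0404
grasp_force: 61.8
```

```bash
python3 -m crank '[[0,0,-0.004,0,0,0],[0,0,-0.004,0,0,0],[0,0,0,0,0,0],[0,0,0,0,0,0]]'
python3 -m crank '[[0,0,-0.004,0,0,0],[0,0,0,0,0,0],[0,0,0,0,0,0]]'
```

```text
clock: 7.25
tool_pos: [0.4626, 0.098, 0.027]
eef_rot: [-0.0, 0.991, 0.133, -0.0]
wrist_force: [-0.1, -0.4, -5.1]
opening: 0.0406
grasp_force: 61.8
clock: 7.62
tool_pos: [0.4628, 0.098, 0.026]
eef_rot: [0.0, 0.991, 0.133, 0.0]
wrist_force: [-1.0, -0.5, -1.2]
opening: 0.0405
grasp_force: 62.2
```

```bash
python3 -m crank '[[0,0,-0.002,0,0,0],[0,0,0,0,0,0]]'
python3 -m crank '[[0,0,0,0,0,0],[0,0,0,0,0,0],[0,0,0,0,0,0],[0,0,0,0,0,0]]' 1
python3 -m crank '[[0,0,0.08,0,0,0],[0,0,0.12,0,0,0],[0,0,0.12,0,0,0],[0.027,0.148,0,0,0,0],[0.027,0.148,0,0,0,0],[0.027,0.148,0,0,0,0],[0.027,0.148,0,0,0,0],[0.027,0.148,0,0,0,0],[0.027,0.148,0,0,0,0],[0.027,0.148,0,0,0,0],[0.027,0.148,0,0,0,0],[0,0,0,0,0,0],[0,0,0,0,0,0],[0,0,0,0,0,0]]'
python3 - <<'E'
from h import *
cv2.imwrite("pics/top1.png",get_image("top")[:,:,::-1])
E
```

```text
clock: 7.88
tool_pos: [0.4628, 0.098, 0.026]
eef_rot: [0.0, 0.991, 0.134, -0.0]
wrist_force: [-4.6, -0.6, 6.9]
opening: 0.0403
grasp_force: 62.6
clock: 8.38
tool_pos: [0.4627, 0.098, 0.0252]
eef_rot: [0.0, 0.991, 0.134, 0.0]
wrist_force: [-0.4, -0.3, -0.6]
opening: 0.0856
grasp_force: 0.0
clock: 10.12
tool_pos: [0.5275, 0.4521, 0.1212]
eef_rot: [0.0, 0.991, 0.133, -0.0]
wrist_force: [-0.1, -0.5, -0.9]
opening: 0.0852
grasp_force: 0.0
```

```bash
python3 -m crank '[[-0.001,-0.002,-0.083,0,0,0],[0,0,-0.083,0,0,0],[0,0,-0.083,0,0,0],[0,0,-0.083,0,0,0],[0,0,0,0,0,0],[0,0,0,0,0,0]]' 1 80
python3 -m crank '[[0,0,0,0,0,0],[0,0,0,0,0,0],[0,0,0,0,0,0],[0,0,0,0,0,0],[0,0,0,0,0,0],[0,0,0,0,0,0],[0,0,0,0,0,0]]' -1 80
```

```text
clock: 10.92
tool_pos: [0.5279, 0.4526, 0.023]
eef_rot: [-0.0, 0.991, 0.133, 0.001]
wrist_force: [-0.1, 0.3, 1.1]
opening: 0.0856
grasp_force: 0.0
clock: 11.8
tool_pos: [0.5278, 0.453, 0.0227]
eef_rot: [-0.0, 0.991, 0.134, 0.001]
wrist_force: [0.1, -0.5, 6.1]
opening: 0.0361
grasp_force: 80.5
```

```bash
python3 - <<'E'
import cv2
im=cv2.imread("pics/top1.png");cv2.imwrite("pics/top1b.png",cv2.resize(im[130:270,160:370],None,fx=3.5,fy=3.5,interpolation=cv2.INTER_CUBIC))
E
```

```text
(no output)
```

View pics/top1b.png

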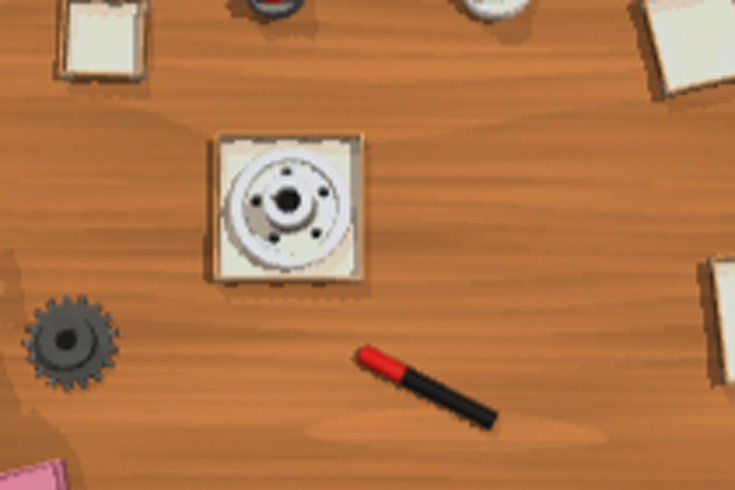

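The top view shows pulley a lying flat in carton a, at crop (288,205), clear of all walls. Next I'll lift pulley b and carry it to carton b, high enough to clear a's hub.

```bash
python3 -m crank '[[0,0,0.04,0,0,0],[0,0,0.08,0,0,0],[0,0,0.1,0,0,0],[0,0,0.1,0,0,0],[0,0,0.05,0,0,0]]'
python3 -m crank '[[-0.03,-0.05,0,0,0,0],[-0.03,-0.11,0,0,0,0],[-0.03,-0.17,0,0,0,0],[-0.03,-0.17,0,0,0,0],[-0.03,-0.17,0,0,0,0],[-0.03,-0.17,0,0,0,0],[-0.03,-0.17,0,0,0,0],[-0.03,-0.17,0,0,0,0],[-0.03,-0.17,0,0,0,0],[-0.03,-0.17,0,0,0,0],[-0.03,-0.17,0,0,0,0],[-0.03,-0.17,0,0,0,0],[-0.03,-0.17,0,0,0,0],[-0.03,-0.17,0,0,0,0],[-0.03,-0.17,0,0,0,0],[-0.04,-0.11,0,0,0,0],[-0.03,-0.05,0,0,0,0],[0,0,0,0,0,0],[0,0,0,0,0,0],[0,0,0,0,0,0]]'
python3 - <<'E'
from h import *
im=get_image("wrist")[:,:,::-1].copy();c=camera_info("wrist");p=state()["tool_pos"]
for q in sil(c,p[0],p[1],"b",p[2]-.0227): cv2.polylines(im,[np.int32(q).reshape(-1,1,2)],True,(0,0,255),1)
cv2.imwrite("pics/w4.png",im)
E
```

```text
clock: 12.42
tool_pos: [0.5282, 0.4533, 0.1362]
eef_rot: [-0.001, 0.991, 0.134, 0.002]
wrist_force: [0.8, 0.6, -3.3]
opening: 0.036
grasp_force: 80.2
clock: 14.92
tool_pos: [0.3715, -0.3052, 0.1325]
eef_rot: [-0.0, 0.991, 0.134, 0.0]
wrist_force: [0.0, -0.2, -3.2]
opening: 0.0363
grasp_force: 80.6
```

View pics/w4.png

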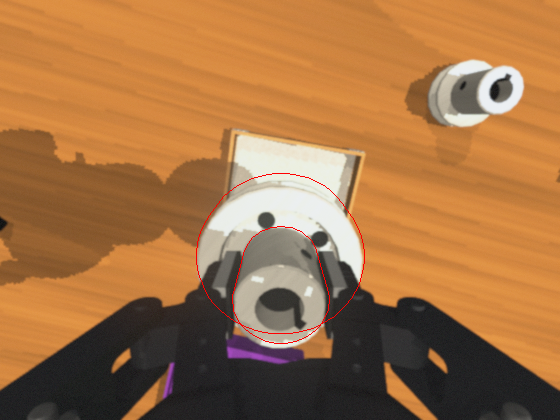

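Pulley b is held upright over carton b. The hub sits about 3 mm toward −x, so I'll compensate and lower.

```bash
python3 -m crank '[[0.013,-0.015,-0.05,0,0,0],[0,0,-0.09,0,0,0],[0,0,-0.09,0,0,0],[0,0,-0.07,0,0,0],[0,0,-0.035,0,0,0],[0,0,0,0,0,0],[0,0,0,0,0,0]]'
python3 -m crank '[[0,0,-0.005,0,0,0],[0,0,-0.005,0,0,0],[0,0,-0.004,0,0,0],[0,0,0,0,0,0],[0,0,0,0,0,0]]'
```

```text
clock: 15.85
tool_pos: [0.3756, -0.3115, 0.0329]
eef_rot: [0.001, 0.991, 0.134, 0.0]
wrist_force: [-0.7, 0.2, -2.5]
opening: 0.0363
grasp_force: 80.6
clock: 16.48
tool_pos: [0.375, -0.3109, 0.0279]
eef_rot: [-0.0, 0.991, 0.133, -0.0]
wrist_force: [0.2, -0.8, -3.5]
opening: 0.0364
grasp_force: 80.6
```

```bash
python3 -m crank '[[0,0.003,-0.004,0,0,0],[0,0,-0.002,0,0,0],[0,0,0,0,0,0],[0,0,0,0,0,0]]'
python3 -m crank '[[0,0,-0.003,0,0,0],[0,0,0,0,0,0],[0,0,0,0,0,0]]'
```

```text
clock: 16.98
tool_pos: [0.375, -0.31, 0.0261]
eef_rot: [0.0, 0.991, 0.134, -0.0]
wrist_force: [0.9, 0.7, -2.3]
opening: 0.0361
grasp_force: 80.6
clock: 17.35
tool_pos: [0.3751, -0.3101, 0.0252]
eef_rot: [0.0, 0.991, 0.133, 0.0]
wrist_force: [0.2, 0.6, -1.7]
opening: 0.0359
grasp_force: 80.8
```

```bash
python3 -m crank '[[0,0,-0.003,0,0,0],[0,0,0,0,0,0],[0,0,0,0,0,0]]'
```

```text
clock: 17.73
tool_pos: [0.3751, -0.3101, 0.0252]
eef_rot: [-0.0, 0.991, 0.134, -0.0]
wrist_force: [-3.9, 3.7, 6.6]
opening: 0.0363
grasp_force: 81.6
```

```bash
python3 -m crank '[[0,0,0,0,0,0],[0,0,0,0,0,0],[0,0,0,0,0,0],[0,0,0,0,0,0]]' 1
python3 -m crank '[[0,0,0.08,0,0,0],[0,0,0.12,0,0,0],[0,0,0.12,0,0,0],[0.12,0.098,0,0,0,0],[0.12,0.098,0,0,0,0],[0.12,0.098,0,0,0,0],[0.12,0.098,0,0,0,0],[0.12,0.098,0,0,0,0],[0.12,0.098,0,0,0,0],[0.12,0.098,0,0,0,0],[0.12,0.098,0,0,0,0],[0,0,0,0,0,0],[0,0,0,0,0,0],[0,0,0,0,0,0]]'
```

```text
clock: 18.23
tool_pos: [0.375, -0.31, 0.0243]
eef_rot: [-0.0, 0.991, 0.134, 0.0]
wrist_force: [-0.7, -0.4, -0.6]
opening: 0.0852
grasp_force: 0.0
clock: 19.98
tool_pos: [0.6623, -0.0757, 0.1202]
eef_rot: [-0.0, 0.991, 0.133, -0.0]
wrist_force: [1.1, 0.1, 0.6]
opening: 0.0853
grasp_force: 0.0
```

```bash
python3 -m crank '[[-0.007,0.002,-0.082,0,0,0],[0,0,-0.082,0,0,0],[0,0,-0.082,0,0,0],[0,0,-0.078,0,0,0],[0,0,0,0,0,0],[0,0,0,0,0,0]]' 1 80
python3 -m crank '[[0,0,0,0,0,0],[0,0,0,0,0,0],[0,0,0,0,0,0],[0,0,0,0,0,0],[0,0,0,0,0,0],[0,0,0,0,0,0],[0,0,0,0,0,0]]' -1 80
python3 -c "
from h import *
im=get_image('top')[:,:,::-1];cv2.imwrite('pics/top2.png',cv2.resize(im[100:270,260:470],None,fx=3.5,fy=3.5,interpolation=cv2.INTER_CUBIC))"
```

```text
clock: 20.72
tool_pos: [0.6615, -0.0746, 0.024]
eef_rot: [0.0, 0.991, 0.133, 0.001]
wrist_force: [0.5, -0.3, -0.2]
opening: 0.0854
grasp_force: 0.0
clock: 21.6
tool_pos: [0.6616, -0.0743, 0.024]
eef_rot: [0.0, 0.991, 0.134, 0.001]
wrist_force: [0.1, 0.2, 5.4]
opening: 0.0321
grasp_force: 79.8
```

View pics/top2.png

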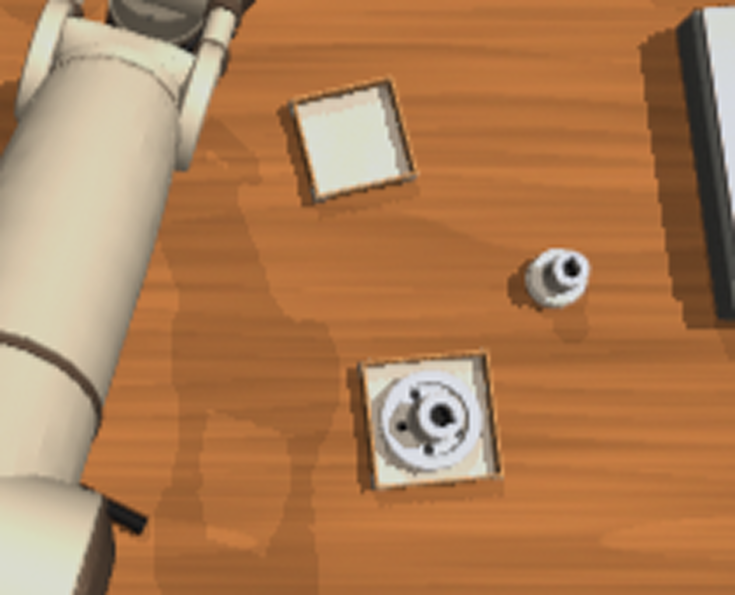

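Pulley b lies flat in carton b, at crop (430,420), clear of the walls. Now c goes to carton c.

```bash
python3 -m crank '[[0,0,0.04,0,0,0],[0,0,0.08,0,0,0],[0,0,0.1,0,0,0],[0,0,0.05,0,0,0],[-0.02,-0.05,0,0,0,0],[-0.03,-0.1,0,0,0,0],[-0.03,-0.143,0,0,0,0],[-0.03,-0.14,0,0,0,0],[-0.03,-0.1,0,0,0,0],[-0.02,-0.05,0,0,0,0],[0,0,0,0,0,0],[0,0,0,0,0,0],[0,0,0,0,0,0]]'
python3 - <<'E'
from h import *
im=get_image("wrist")[:,:,::-1].copy();c=camera_info("wrist");p=state()["tool_pos"]
for q in sil(c,p[0],p[1],"c",p[2]-.024): cv2.polylines(im,[np.int32(q).reshape(-1,1,2)],True,(0,0,255),1)
cv2.imwrite("pics/w5.png",im)
E
```

```text
clock: 23.28
tool_pos: [0.6132, -0.2478, 0.104]
eef_rot: [-0.0, 0.991, 0.134, -0.0]
wrist_force: [-0.4, 0.7, -1.3]
opening: 0.0322
grasp_force: 79.6
```

View pics/w5.png

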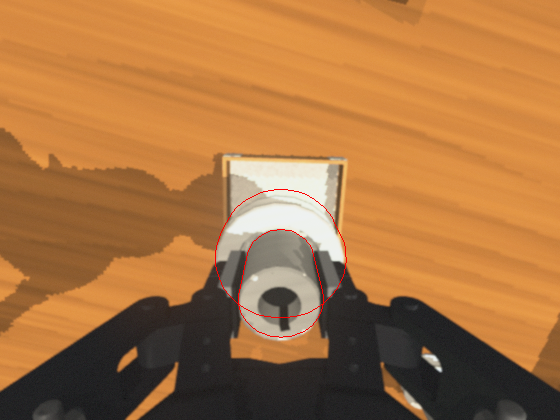

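Pulley c matches the model to about 1 mm over carton c. Lowering.

```bash
python3 -m crank '[[0,-0.005,-0.05,0,0,0],[0,0,-0.08,0,0,0],[0,0,-0.07,0,0,0],[0,0,-0.04,0,0,0],[0,0,0,0,0,0],[0,0,-0.005,0,0,0],[0,0,-0.005,0,0,0],[0,0,0,0,0,0],[0,0,0,0,0,0]]'
python3 -m crank '[[0,0,-0.004,0,0,0],[0,0,0,0,0,0],[0,0,0,0,0,0]]'
```

```text
clock: 24.45
tool_pos: [0.6131, -0.2507, 0.0294]
eef_rot: [0.0, 0.991, 0.133, 0.0]
wrist_force: [-0.2, 0.4, -1.7]
opening: 0.0321
grasp_force: 79.5
clock: 24.82
tool_pos: [0.6129, -0.2506, 0.0278]
eef_rot: [-0.0, 0.991, 0.133, -0.0]
wrist_force: [1.0, -0.4, -1.8]
opening: 0.0323
grasp_force: 79.5
```

```bash
python3 -m crank '[[0,0.003,-0.004,0,0,0],[0,0,0,0,0,0],[0,0,0,0,0,0]]'
python3 -m crank '[[0,0,-0.003,0,0,0],[0,0,0,0,0,0],[0,0,0,0,0,0]]'
```

```text
clock: 25.2
tool_pos: [0.6129, -0.2496, 0.0267]
eef_rot: [-0.0, 0.991, 0.134, -0.0]
wrist_force: [-0.0, -1.1, -1.5]
opening: 0.0322
grasp_force: 79.5
clock: 25.58
tool_pos: [0.613, -0.2497, 0.0265]
eef_rot: [-0.0, 0.991, 0.134, -0.0]
wrist_force: [-3.3, 1.5, 5.4]
opening: 0.0325
grasp_force: 79.8
```

```bash
python3 -m crank '[[0,0,0,0,0,0],[0,0,0,0,0,0],[0,0,0,0,0,0],[0,0,0,0,0,0]]' 1
python3 -m crank '[[0,0,0.08,0,0,0],[0,0,0.12,0,0,0],[0,0,0.12,0,0,0],[-0.079,-0.114,0,0,0,0],[-0.079,-0.114,0,0,0,0],[-0.079,-0.114,0,0,0,0],[-0.079,-0.114,0,0,0,0],[-0.079,-0.114,0,0,0,0],[0,0,0,0,0,0],[0,0,0,0,0,0],[0,0,0,0,0,0]]'
```

```text
clock: 26.08
tool_pos: [0.613, -0.2497, 0.0257]
eef_rot: [0.0, 0.991, 0.134, 0.0]
wrist_force: [0.1, 0.2, 0.9]
opening: 0.0853
grasp_force: 0.0
clock: 27.45
tool_pos: [0.4951, -0.4196, 0.1217]
eef_rot: [-0.0, 0.991, 0.134, 0.0]
wrist_force: [0.4, -0.4, 0.2]
opening: 0.0854
grasp_force: 0.0
```

```bash
python3 -m crank '[[0,-0.003,-0.084,0,0,0],[0,0,-0.084,0,0,0],[0,0,-0.084,0,0,0],[0,0,-0.078,0,0,0],[0,0,0,0,0,0],[0,0,0,0,0,0]]' 1 80
python3 -m crank '[[0,0,0,0,0,0],[0,0,0,0,0,0],[0,0,0,0,0,0],[0,0,0,0,0,0],[0,0,0,0,0,0],[0,0,0,0,0,0],[0,0,0,0,0,0]]' -1 80
python3 -m crank '[[0,0,0.04,0,0,0],[0,0,0.08,0,0,0],[0,0,0.1,0,0,0],[0,0,0.1,0,0,0],[0,0,0.05,0,0,0],[0,0,0,0,0,0]]'
```

```text
clock: 28.2
tool_pos: [0.4953, -0.4216, 0.0239]
eef_rot: [0.001, 0.991, 0.134, 0.0]
wrist_force: [1.1, -0.3, 0.8]
opening: 0.0856
grasp_force: 0.0
clock: 29.08
tool_pos: [0.4948, -0.4221, 0.0236]
eef_rot: [0.001, 0.991, 0.133, 0.0]
wrist_force: [0.2, -0.1, 5.8]
opening: 0.0278
grasp_force: 78.9
clock: 29.82
tool_pos: [0.4947, -0.422, 0.1347]
eef_rot: [0.001, 0.991, 0.134, 0.0]
wrist_force: [0.2, 0.7, -1.2]
opening: 0.0282
grasp_force: 78.9
```

```bash
python3 -m crank '[[0.023,0.05,0,0,0,0],[0.023,0.11,0,0,0,0],[0.023,0.16,0,0,0,0],[0.023,0.16,0,0,0,0],[0.023,0.16,0,0,0,0],[0.023,0.16,0,0,0,0],[0.023,0.16,0,0,0,0],[0.023,0.16,0,0,0,0],[0.023,0.16,0,0,0,0],[0.023,0.16,0,0,0,0],[0.023,0.16,0,0,0,0],[0.023,0.16,0,0,0,0],[0.023,0.16,0,0,0,0],[0.023,0.16,0,0,0,0],[0.023,0.11,0,0,0,0],[0.025,0.07,0,0,0,0],[0,0,0,0,0,0],[0,0,0,0,0,0],[0,0,0,0,0,0]]'
python3 - <<'E'
from h import *
im=get_image("wrist")[:,:,::-1].copy();c=camera_info("wrist");p=state()["tool_pos"]
for q in sil(c,p[0],p[1],"d",p[2]-.0236): cv2.polylines(im,[np.int32(q).reshape(-1,1,2)],True,(0,0,255),1)
cv2.imwrite("pics/w6.png",im)
E
```

```text
clock: 32.2
tool_pos: [0.6049, 0.2556, 0.1333]
eef_rot: [0.0, 0.991, 0.133, -0.001]
wrist_force: [-0.3, -0.2, -0.9]
opening: 0.0287
grasp_force: 79.2
```

View pics/w6.png

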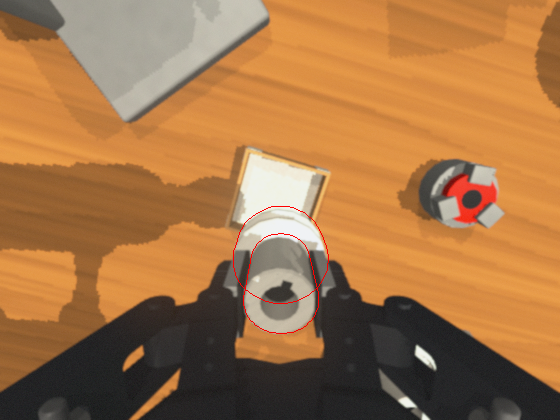

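Pulley d matches the model over carton d, and the coupling is well clear at (470,195). Lowering.

```bash
python3 -m crank '[[0.006,0.003,-0.05,0,0,0],[0,0,-0.09,0,0,0],[0,0,-0.09,0,0,0],[0,0,-0.07,0,0,0],[0,0,-0.04,0,0,0],[0,0,0,0,0,0],[0,0,-0.005,0,0,0],[0,0,-0.005,0,0,0],[0,0,0,0,0,0],[0,0,0,0,0,0]]'
python3 -m crank '[[0,0,-0.004,0,0,0],[0,0,0,0,0,0],[0,0,0,0,0,0]]'
```

```text
clock: 33.5
tool_pos: [0.6074, 0.2574, 0.0291]
eef_rot: [-0.0, 0.991, 0.134, 0.0]
wrist_force: [0.2, -0.2, -2.3]
opening: 0.0283
grasp_force: 79.1
clock: 33.88
tool_pos: [0.6072, 0.2573, 0.0276]
eef_rot: [-0.0, 0.991, 0.133, -0.0]
wrist_force: [-0.2, 0.0, -1.9]
opening: 0.0286
grasp_force: 79.1
```

```bash
python3 -m crank '[[0,0,-0.004,0,0,0],[0,0,0,0,0,0],[0,0,0,0,0,0]]'
python3 -m crank '[[0,0,-0.002,0,0,0],[0,0,0,0,0,0],[0,0,0,0,0,0]]'
```

```text
clock: 34.25
tool_pos: [0.6072, 0.2573, 0.0264]
eef_rot: [0.0, 0.991, 0.133, -0.0]
wrist_force: [0.0, -1.7, -2.3]
opening: 0.0282
grasp_force: 79.1
clock: 34.62
tool_pos: [0.6073, 0.2573, 0.0261]
eef_rot: [0.0, 0.991, 0.134, 0.0]
wrist_force: [-0.3, -0.7, 1.5]
opening: 0.0282
grasp_force: 79.2
```

```bash
python3 -m crank '[[0,0,0,0,0,0],[0,0,0,0,0,0],[0,0,0,0,0,0],[0,0,0,0,0,0]]' 1
python3 -m crank '[[0,0,0.08,0,0,0],[0,0,0.12,0,0,0],[0,0,0.15,0,0,0],[0,0,0.15,0,0,0],[-0.1,0.12,0,0,0,0],[-0.1,0.12,0,0,0,0],[-0.1,0.12,0,0,0,0],[-0.1,0.12,0,0,0,0],[-0.1,0.12,0,0,0,0],[0,0,0,0,0,0],[0,0,0,0,0,0]]'
python3 -c "
from h import *
im=get_image('top')[:,:,::-1];cv2.imwrite('pics/top3.png',cv2.resize(im[90:260,140:450],None,fx=2.58,fy=2.58,interpolation=cv2.INTER_CUBIC))
cv2.imwrite('pics/scene3.png',get_image('scene')[:,:,::-1])"
```

```text
clock: 35.12
tool_pos: [0.6073, 0.2573, 0.0258]
eef_rot: [-0.0, 0.991, 0.133, 0.0]
wrist_force: [-0.2, 0.0, 0.4]
opening: 0.0855
grasp_force: 0.0
clock: 36.5
tool_pos: [0.4575, 0.4371, 0.1758]
eef_rot: [0.0, 0.991, 0.134, 0.0]
wrist_force: [-0.5, 0.1, 0.3]
opening: 0.0853
grasp_force: 0.0
```

View pics/top3.png

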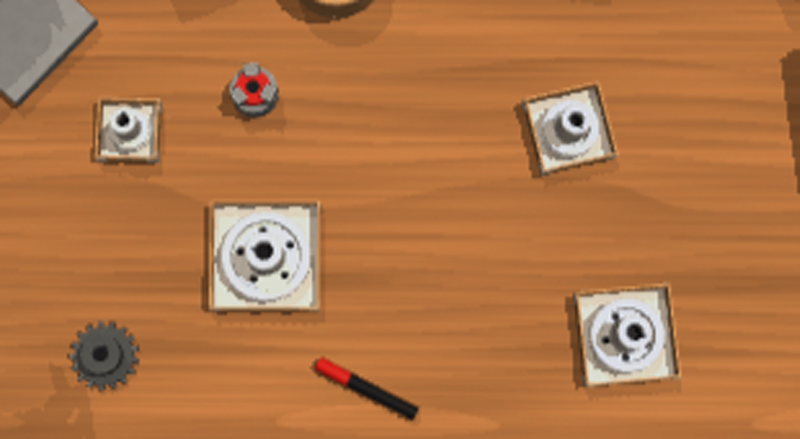

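View pics/scene3.png

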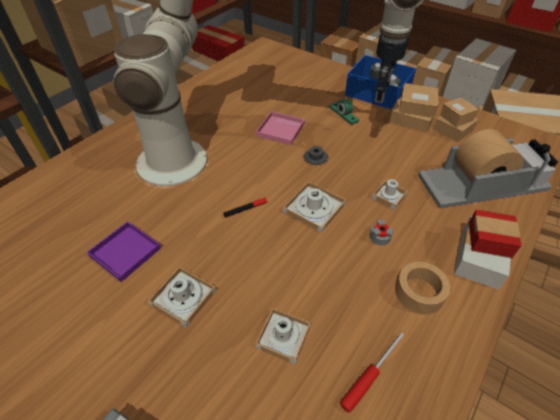

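Both views show all four pulleys flat, hub up, in their own cartons: a (262,258), b (627,337), c (570,130) and d (126,130) in the top crop. The sprocket (103,355) and coupling (253,90) have not moved. I'll hand the job in.

```bash
python3 -c "
from cell import *
print(sign_off())"
```

```text
the job is handed in; nothing more can be done
None
```

All four pulleys were set down flat, hub up, each in the carton for its size. The sprocket and coupling were left untouched, and I handed the job in at about 37 s on the robot's clock.

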